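# Level the stripped paper-feeder base of a copier

## Robot

A 6-joint arm with a two-finger parallel gripper is mounted at the origin on the work surface. World frame = base frame: x ahead of the robot, y to its left, z up, the work surface at z = 0. Lengths are in mm, angles in rad, forces in N, time in s.
With the tool pointing down it reaches from about 350 to 975 mm from the base axis. Payload 7.1 kg.
Tool frame: the origin (TCP) lies at the very end of the fingers, on their centre line; the grasp point (between the pads) lies 19 mm behind it; y points along the fingers, x is the direction in which the jaws open and shut, and the axes are right-handed (so a half turn about y gives the same grasp; the last joint's range is limited). The gripper opens to 88 mm and grips with 3 to 60 N. Pads are 20 mm wide; open, the fingers measure 115 mm over their backs; the gripper's body (75 mm by 178 mm) begins 61 mm behind the grasp point.
Start: joints at [-1.365, 0.423, 1.63, -0, 1.089, -0.019], TCP at [139.339, -609.253, 222.675] pointing down, gripper open.
Joint ranges: [-3, 3], [-0.9, 2.11], [0.09, 2.58], [-1.31, 4.45], [0.11, 2.69], [-2.54, 2.54]. Speed limits (rad/s): [2.39, 2.39, 3.01, 3.14, 3.14, 3.14].

## Interface

Orientations are given as a rotation vector (axis times angle).
In Python, from workcell import ctrl gives the robot as it stands. The module is installed in compiled form; this text tells all that it offers.
- The arm moves only by the tool carry_out, never from a script. Its arguments are lists of equal length, an entry for each row: "delta_pos": the shift along the tool's x, y, z in cm, a list of three; "rotation": the turn, a rotation vector about the tool's x, y, z in rad, a list of three. In form: {"delta_pos": [[dx, dy, dz], ...], "rotation": [[wx, wy, wz], ...]}. A call has 1 to 12 rows; each row is the pose to reach, as a shift and turn from the pose commanded when the call began, along the tool's axes at that moment; what a row does not reach only later rows make up. A row lasts 1/12 s, in which the tool goes at most 41.7 mm and 7.16 degrees, less where a joint would pass 70% of its speed; a pose out of reach is approached as far as the arm can. A call with a gripper value outside its range is refused whole. "hand" is the closure in counts, from 0 (fully open) to 255 (shut), set as the call begins (left out, the last holds). The fingers move at their own pace and stop on an object; the grip force is fixed at half the most. Time passes only in rows, so rows that repeat a pose let the fingers close. It gives the time, the measured TCP pose, the force and the opening at its end, in the units of the state.
- ctrl.get_obs(): the state, without advancing time (a new reading comes with each control period).
- ctrl.get_image(name): name is "scene" or "top" or "wrist"; returns the picture (420x560x3 uint8, red, green, blue); there is no depth.
- ctrl.camera_info(name): a dict with "fov_y" (degrees; the focal length in pixels is half the picture's height over the tangent of half this angle, whatever the lens; pixels are square), "cx", "cy" (the principal point, pixels), "R" (3x3) and "t" (3): a world point X has camera coordinates R X + t; the wrist camera has in their place "T_tool_cam" (4x4, takes a point from camera to tool coordinates, whose origin is the TCP and whose axes are the tool frame's). Camera axes: x right, y down, z forward; pixel columns grow to the right and rows downward; lengths in mm; the calibration is good to about 2 mm. A picture is of the moment at which its call begins: read the wrist's pose just before it. camera_info takes no time and is no camera call.
- ctrl.close_job(): hands the job in, once; it reports no verdict.
The state is a dict: "t": time; "qpos": joint angles; "qvel": joint speeds; "joint_torque": joint torques, N m; "ee_pos": TCP position; "orientation": TCP orientation; "ft_force": force on the tool from outside, world axes, zero at the start; "moment": the same for the moment, N m; "width": finger opening in mm.
Only numpy, scipy, OpenCV 4.12 (cv2) and the standard library are available. Lean on these libraries where they do the work, as an engineer would, in place of code of your own. Each camera call takes 0.05 s, during which the arm holds its last target.

## Task

Lay the spirit level gently on the floor of the stripped feeder base, upright and crosswise (pointing from the side with the two fixed feet to the side with the levelling foot). Then turn the hand knob of the levelling foot until the bubble stands between the two lines of the vial, without disturbing the parts lying about. Finally press the middle of the level down flat on the sheet with about ten newtons and finish while still pressing it there, with the bubble centred.

Things in the scene. Friction and masses are not known exactly. Their poses are not given: they have to be found in the camera images.
- level: Spirit level, a plain aluminium bar 180 long, 24 wide, 44 high, with black end caps, lying upright on the bench. 0.35 kg. Origin: centre of its underside; x along its length, z up. The vial lies lengthwise in a 56 long cut-out in the middle of the top; the top beyond is plain flat metal to press on.
- vial_mid (a point): Middle of the level's vial, at bubble height, 40 above the level's underside; axes as the level's. The vial is 14 across, filled with greenish-yellow liquid; two black lines go round it, their inner edges 10 either side of the middle.
- bubble_mid (a point): Middle of the pale bubble, 14 long, that runs along the vial to the higher end, at most 19 off the middle. With the level laid crosswise it moves 2 mm per milliradian of tilt, so 4 mm per radian of the knob, and settles in about 1 s. Centred: clear of both lines, its middle within 3 of the vial's.
- pan_mid (a point): Middle of the top face of the base's floor, 32 above the bench. x from the front bumper to the back, y to the side of the fixed feet, z up. Free floor: 310 in x, 275 in y between the cassette rails; side frames 53 high with flanges 14 wide folded inwards on top. Two loose parts lie in the back half (x over +35); the front half is empty: x = -50, y = 0 suits the level.
- pan: The base: galvanised tray with side frames, 310 by 306, white bumper in front. It rests on two fixed rubber feet under its +y side, about which it tilts, and on the levelling foot beyond its -y side, where it is 1 to 3 mm low at the start. Origin on the bench midway between the fixed feet; axes as pan_mid.
- knob (a point): Middle of the levelling foot's black hand knob: round, fluted, gripped 44 across, 26 high, top 126 above the bench, 62 outside the -y side frame; 55 free under it. z up. Right-hand thread, 4 mm lead, through a bracket of the base: clockwise seen from above raises that side (2 milliradians per radian); the knob stays at its height. Friction 0.12 Nm, self-locking, several turns either way.
- gear: White plastic drive gear, 62 across, 20 high, lying on the floor of the base. Leave it alone. Origin under its centre.
- motor: Small square motor, 42 by 42, 64 high with its shaft, standing on the floor of the base. Leave it alone. Origin under its centre.
- toner: White toner bottle with grey cap, 72 across, 150 high, standing on the bench. Leave it alone. Origin under its centre.
- roller: Pick-up roller: steel shaft 190 long with two rubber rollers on a black foot, 32 high, lying on the bench. Leave it alone. Origin under its centre, x along the shaft.
- drum: Black drum cartridge, 316 by 62, 60 high, lying on the bench. Leave it alone. Origin under its centre, x along its length.
- dish: Round steel dish with screws, 90 across, 22 high, on the bench. Leave it alone. Origin under its centre.

How it is judged:
By the outcome, as a careful person would: the job done as asked, in the order asked, and still so for the second after the job is handed in, while the arm keeps its last pose, push and grip.
It also fails if it takes over 72 s, if anything falls off the work surface, if the arm or the gripper's body presses on something with over 40 N, if the wrist force passes 120 N, or if a joint passes its speed limit or range.

## Working session

There is one attempt and no reset: what is moved stays moved. The work goes in short steps, Python scripts to look and compute and a tool call to move; the robot and the scene stay as the last step left them, time stands still between calls to the robot, and variables do not carry over. Pictures are saved under pics/ and viewed, and the job is handed in when it is done.

Besides the shell and the picture viewer there is one more tool, called as name(argument=value, ...) on one line, values as JSON. carry_out: Moves the arm, as the interface text tells. Its arguments: {"type":"object","properties":{"delta_pos":{"type":"array","items":{"type":"array","items":{"type":"number"}}},"rotation":{"type":"array","items":{"type":"array","items":{"type":"number"}}},"hand":{"type":"number"}},"required":["delta_pos","rotation"]}

```bash
mkdir -p pics; cat > h.py <<'E'
import numpy as np, cv2
from workcell import ctrl
from scipy.spatial.transform import Rotation as Ro
def snap(n,f):
    o=ctrl.get_obs(); im=ctrl.get_image(n); cv2.imwrite('pics/'+f,im[:,:,::-1]); return o,im
def cam(n,o=None):
    c=ctrl.camera_info(n); f=210/np.tan(np.radians(c['fov_y'])/2)
    if n=='wrist':
        T=np.array(c['T_tool_cam']); R=Ro.from_rotvec(o['orientation']).as_matrix()
        Rwc=R@T[:3,:3]; p=R@T[:3,3]+np.array(o['ee_pos'])
        return f,c['cx'],c['cy'],Rwc.T,-Rwc.T@p
    return f,c['cx'],c['cy'],np.array(c['R']),np.array(c['t'])
def ray(C,u,v,z):
    f,cx,cy,R,t=C; d=R.T@np.array([(u-cx)/f,(v-cy)/f,1]); p=-R.T@t
    return p+d*(z-p[2])/d[2]
def proj(C,X):
    f,cx,cy,R,t=C; q=R@np.array(X)+t; return np.array([cx+f*q[0]/q[2],cy+f*q[1]/q[2]])
E
python3 - <<'E'
from h import *
for n in ['scene','top','wrist']:
    o,im=snap(n,n+'0.png'); print(n,ctrl.camera_info(n))
print(o)
E
```

```text
scene {'fov_y': 55.38719540895469, 'cx': 281.56385550111503, 'cy': 206.4260131152926, 'R': array([[ 0.1850853 ,  0.98269669,  0.00711705],
       [ 0.82446198, -0.15133337, -0.54530786],
       [-0.53479518,  0.1067962 , -0.83820564]]), 't': array([ -42.79345493, -432.67261187, 1348.57207589])}
top {'fov_y': 43.188936433552385, 'cx': 275.2615930642143, 'cy': 214.77606532855725, 'R': array([[-0.01307661, -0.99964572,  0.02318281],
       [-0.99547887,  0.01083372, -0.09436341],
       [ 0.09407882, -0.02431195, -0.99526786]]), 't': array([ -69.1122864 ,  584.78143916, 1421.82726443])}
wrist {'fov_y': 62.09569998188192, 'cx': 281.66666585393403, 'cy': 204.04747063749417, 'T_tool_cam': array([[ 9.99999552e-01, -8.32388340e-04, -4.51456120e-04,
         1.33616024e+00],
       [ 2.36203984e-04, -2.42418247e-01,  9.70171808e-01,
        -1.62237145e+02],
       [-9.17000903e-04, -9.70171480e-01, -2.42417942e-01,
         6.61623257e+01],
       [ 0.00000000e+00,  0.00000000e+00,  0.00000000e+00,
         1.00000000e+00]])}
{'t': 0.1, 'qpos': array([-1.36498897e+00,  4.23807867e-01,  1.63058062e+00,  1.15051152e-06,
        1.08860063e+00, -1.89985720e-02]), 'qvel': array([ 0.00074005, -0.00117524, -0.00220498,  0.00147824, -0.00070589,
       -0.00041878]), 'joint_torque': array([ 2.40363324e-04, -5.45614100e+01, -2.74324983e+01,  6.46073604e-02,
        1.88688742e-02, -2.79903793e-05]), 'ee_pos': array([ 139.24917515, -608.78685326,  221.96525278]), 'orientation': array([-1.3062622 ,  1.04276788, -1.04097175]), 'ft_force': array([-0.16410133,  1.53063439, -0.29438385]), 'moment': array([ 0.02813863, -0.01810049, -0.00308288]), 'width': 87.82326280403016}
```

View pics/scene0.png

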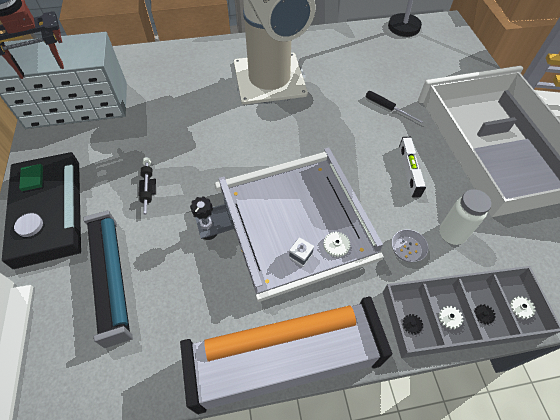

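View pics/top0.png

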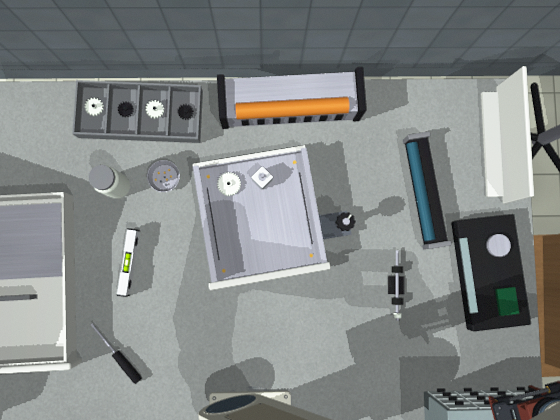

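View pics/wrist0.png

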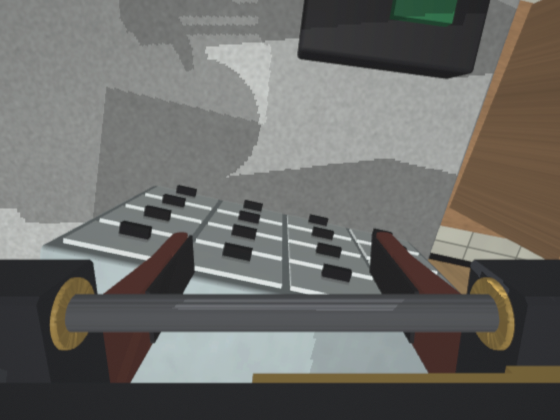

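The top view shows the level at about (128,262), the pan centred near (262,216), the knob at (345,221), and the gear and motor in the pan's upper half. The scene view agrees. Next I'll zoom in and measure.

```bash
python3 - <<'E'
from h import *
im=cv2.imread('pics/top0.png')
a=cv2.resize(im[135:300,180:380],None,fx=4,fy=4,interpolation=cv2.INTER_CUBIC)[:600]
cv2.imwrite('pics/topz_pan.png',cv2.resize(im[140:300,185:375],None,fx=3.7,fy=3.7,interpolation=cv2.INTER_CUBIC))
cv2.imwrite('pics/topz_lev.png',cv2.resize(im[220:305,95:165],None,fx=7,fy=7,interpolation=cv2.INTER_CUBIC))
s=cv2.imread('pics/scene0.png')
cv2.imwrite('pics/scz_lev.png',cv2.resize(s[130:205,380:450],None,fx=8,fy=8,interpolation=cv2.INTER_CUBIC))
cv2.imwrite('pics/scz_knob.png',cv2.resize(s[180:250,180:260],None,fx=8,fy=8,interpolation=cv2.INTER_CUBIC))
E
```

```text
(no output)
```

View pics/topz_pan.png

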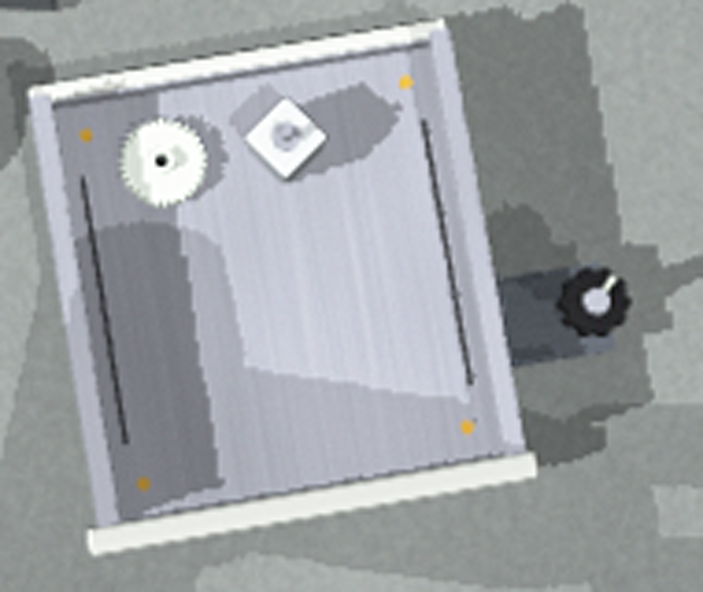

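View pics/topz_lev.png

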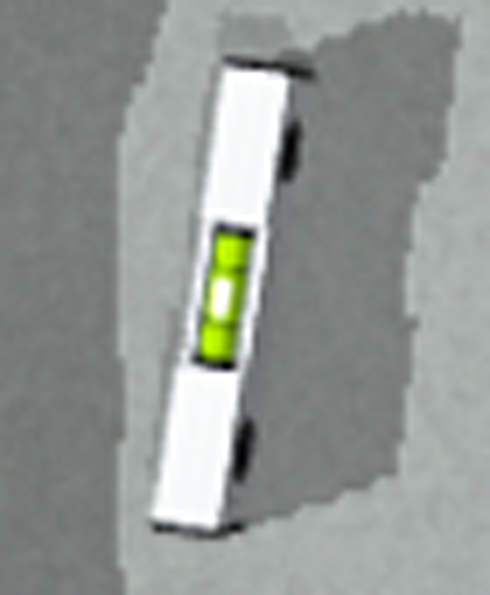

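View pics/scz_lev.png

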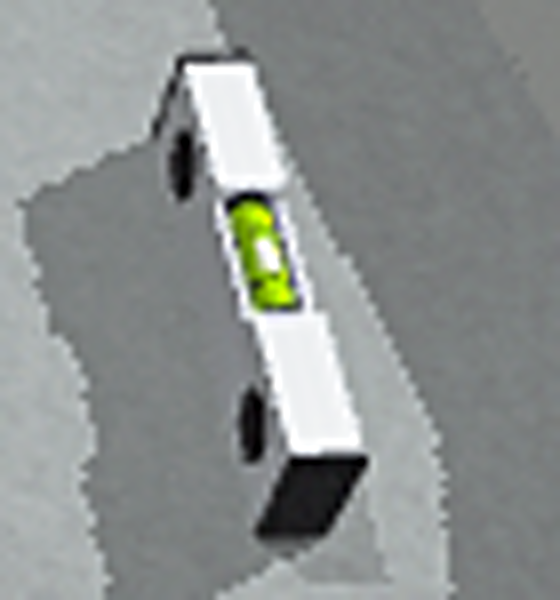

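View pics/scz_knob.png

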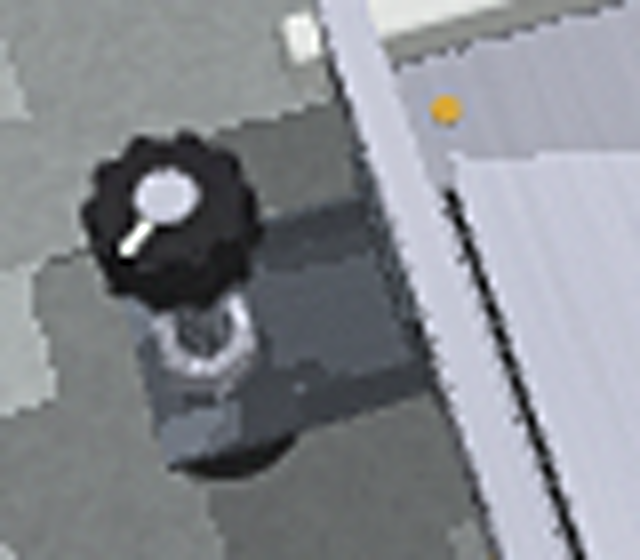

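```bash
cat >> h.py <<'E'
def tri(c1,p1,c2,p2):
    A=[];b=[]
    for C,(u,v) in ((c1,p1),(c2,p2)):
        f,cx,cy,R,t=C; d=R.T@np.array([(u-cx)/f,(v-cy)/f,1]); d/=np.linalg.norm(d); P=np.eye(3)-np.outer(d,d); A.append(P); b.append(P@(-R.T@t))
    A=np.vstack(A); b=np.hstack(b); return np.linalg.lstsq(A,b,rcond=None)[0]
E
python3 - <<'E'
from h import *
np.set_printoptions(precision=1,suppress=True)
T=cam('top');S=cam('scene')
z=lambda x,y,s,ox,oy:((x+.5)/s-.5+ox,(y+.5)/s-.5+oy)
P=lambda x,y:z(x,y,3.7,185,140); L=lambda x,y:z(x,y,7,95,220); SL=lambda x,y:z(x,y,8,380,130); K=lambda x,y:z(x,y,8,180,180)
print('knob',ray(T,*P(597,300),126),ray(S,*K(166,195),126),tri(T,P(597,300),S,K(166,195)))
for p in [(86,135),(405,82),(467,428),(143,484)]: print('screw',ray(T,*P(*p),32))
for p in [(30,95),(445,22),(536,470),(92,550),(92,530),(535,455)]: print('corner z53/85',ray(T,*P(*p),53),ray(T,*P(*p),85))
A=[ray(T,*L(*p),44) for p in [(226,63),(290,66),(220,532),(154,524)]]
print('lev',A,np.mean(A,0),'len',np.linalg.norm((A[0]+A[1]-A[2]-A[3])/2),'w',np.linalg.norm(A[0]-A[1]))
B=[ray(S,*SL(*p),44) for p in [(183,58),(250,55),(366,456),(287,456)]]
print('levS',B,np.mean(B,0),'len',np.linalg.norm((B[0]+B[1]-B[2]-B[3])/2))
for A_ in (A,B):
    d=(A_[0]+A_[1]-A_[2]-A_[3])/2; print('ang',np.degrees(np.arctan2(d[1],d[0])))
print('vial',ray(T,*L(224,297),40),ray(S,*SL(264,252),40))
E
```

```text
knob [ 557.5 -254.2  126. ] [ 555.  -251.9  126. ] [ 557.2 -252.6  129.6]
screw [691.9 107.1  32. ]
screw [ 729.6 -129.8   32. ]
screw [ 472.1 -171.1   32. ]
screw [434.5  66.   32. ]
corner z53/85 [718.2 145.7  53. ] [712.1 141.5  85. ]
corner z53/85 [ 770.1 -158.8   53. ] [ 762.8 -156.1   85. ]
corner z53/85 [ 440.9 -218.5   53. ] [ 441.1 -214.5   85. ]
corner z53/85 [388.2 101.   53. ] [389.6  97.8  85. ]
corner z53/85 [402.4 101.   53. ] [403.4  97.8  85. ]
corner z53/85 [ 451.7 -218.    53. ] [ 451.6 -214.    85. ]
lev [array([549.6, 322.6,  44. ]), array([548.2, 298.2,  44. ]), array([371.8, 322.5,  44. ]), array([375.2, 347.3,  44. ])] [461.2 322.6  44. ] len 177.13489600336248 w 24.415110234276177
levS [array([371.5, 326.1,  44. ]), array([374.5, 350.4,  44. ]), array([550.1, 324.3,  44. ]), array([545.4, 298.7,  44. ])] [460.4 324.9  44. ] len 176.7686420663693
ang -7.959471557842492
ang 171.29467291521684
vial [460.4 323.2  40. ] [459.  324.7  40. ]
```

```bash
python3 - <<'E'
from h import *
np.set_printoptions(precision=4,suppress=True)
o=ctrl.get_obs(); R=Ro.from_rotvec(o['orientation']).as_matrix(); print(R)
print('yaw of tool x',np.degrees(np.arctan2(R[1,0],R[0,0])),'tool z',np.degrees(np.arctan2(R[1,2],R[0,2])),np.degrees(o['qpos']))
E
```

```text
[[ 0.223  -0.0003  0.9748]
 [-0.9748  0.0012  0.223 ]
 [-0.0012 -1.      0.    ]]
yaw of tool x -77.11698784712094 tool z 12.883011638452084 [-78.2082  24.2747  93.4208  -0.001   62.3736  -1.0907]
```

```bash
cat >> h.py <<'E'
import json,os
def st(): return json.load(open('cmd.json')) if os.path.exists('cmd.json') else [139.339,-609.253,222.675,-77.117]
def plan(x,y,z,yaw,save=True):
    c=st(); a=np.radians(c[3]); d=np.array([x,y,z])-c[:3]
    X=np.array([np.cos(a),np.sin(a),0]);Z=np.array([-np.sin(a),np.cos(a),0])
    dt=np.round(np.array([d@X,-d[2],d@Z])/10,2); w=round(-np.radians(yaw-c[3]),3)
    n=np.array(c[:3])+10*(dt[0]*X+dt[2]*Z-dt[1]*np.array([0,0,1])); ny=c[3]-np.degrees(w)
    print('delta',dt.tolist(),'rot',[0,w,0],'rows>=',round(max(np.linalg.norm(d)/41.7,abs(yaw-c[3])/7.16),1),'->',n.round(2).tolist(),round(ny,2))
    if save: json.dump([*n,ny],open('cmd.json','w'))
E
python3 -c "
from h import *
plan(480,-270,250,2.9)
plan(475,200,230,81.7)
plan(460.5,323.5,130,81.7)"
```

```text
delta [-25.48, -2.73, 40.77] rot [0, np.float64(-1.397), 0] rows>= 11.5 -> [479.97, -269.97, 249.98] 2.93
delta [1.9, 2.0, 46.96] rot [0, np.float64(-1.375), 0] rows>= 11.3 -> [474.98, 199.99, 229.98] 81.71
delta [12.01, 10.0, 3.21] rot [0, np.float64(0.0), 0] rows>= 3.8 -> [460.53, 323.47, 129.98] 81.71
```

carry_out(delta_pos=[[-25.48, -2.73, 40.77], [-25.48, -2.73, 40.77], [-25.48, -2.73, 40.77], [-25.48, -2.73, 40.77], [-25.48, -2.73, 40.77], [-25.48, -2.73, 40.77], [-25.48, -2.73, 40.77], [-25.48, -2.73, 40.77], [-25.48, -2.73, 40.77], [-25.48, -2.73, 40.77], [-25.48, -2.73, 40.77], [-25.48, -2.73, 40.77]], rotation=[[0, -1.397, 0], [0, -1.397, 0], [0, -1.397, 0], [0, -1.397, 0], [0, -1.397, 0], [0, -1.397, 0], [0, -1.397, 0], [0, -1.397, 0], [0, -1.397, 0], [0, -1.397, 0], [0, -1.397, 0], [0, -1.397, 0]])

```text
t: 1.15
ee_pos: [482.3, -267.1, 250.2]
orientation: [-1.57, -0.047, 0.046]
ft_force: [0.3, -0.7, 0.2]
width: 87.8
```

carry_out(delta_pos=[[1.9, 2.0, 46.96], [1.9, 2.0, 46.96], [1.9, 2.0, 46.96], [1.9, 2.0, 46.96], [1.9, 2.0, 46.96], [1.9, 2.0, 46.96], [1.9, 2.0, 46.96], [1.9, 2.0, 46.96], [1.9, 2.0, 46.96], [1.9, 2.0, 46.96], [1.9, 2.0, 46.96], [1.9, 2.0, 46.96]], rotation=[[0, -1.375, 0], [0, -1.375, 0], [0, -1.375, 0], [0, -1.375, 0], [0, -1.375, 0], [0, -1.375, 0], [0, -1.375, 0], [0, -1.375, 0], [0, -1.375, 0], [0, -1.375, 0], [0, -1.375, 0], [0, -1.375, 0]])

```text
t: 2.15
ee_pos: [474.6, 204.5, 229.8]
orientation: [-1.269, -1.109, 1.108]
ft_force: [-0.3, -0.6, -0.7]
width: 87.8
```

carry_out(delta_pos=[[4, 3.3, 1.1], [8, 6.6, 2.2], [12.01, 10, 3.21], [12.01, 10, 3.21], [12.01, 10, 3.21], [12.01, 10, 3.21]], rotation=[[0, 0, 0], [0, 0, 0], [0, 0, 0], [0, 0, 0], [0, 0, 0], [0, 0, 0]])

```text
t: 2.65
ee_pos: [459.5, 323.4, 128.4]
orientation: [-1.273, -1.1, 1.106]
ft_force: [0.2, -0.4, -0.1]
width: 87.8
```

```bash
python3 - <<'E'
from h import *
o,im=snap('wrist','w1.png'); print(st(),o['ee_pos'],Ro.from_rotvec(o['orientation']).as_matrix().round(4).tolist(),o['ft_force'])
E
```

```text
[460.53471498921164, 323.4660430146943, 129.97500000000002, 81.70690081026419] [459.45887932 323.43349776 128.40286857] [[0.1431, -0.0028, -0.9897], [0.9897, -0.0021, 0.1431], [-0.0025, -1.0, 0.0025]] [ 0.24049759 -0.41700117 -0.0948788 ]
```

View pics/w1.png

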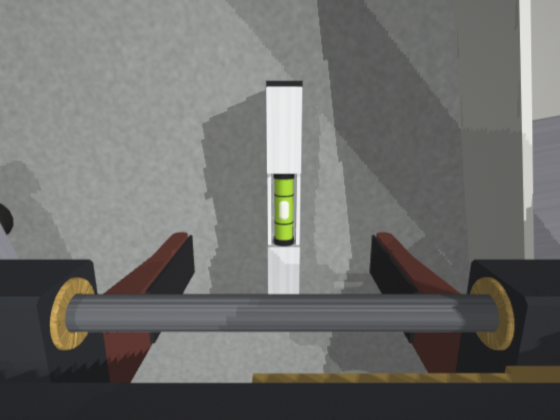

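The wrist view shows the level between the fingers. The bar edges are at u≈267–302, the far end at v≈85, the cut-out spans v≈175–246, and the bubble is at (284,209).

```bash
python3 - <<'E'
from h import *
np.set_printoptions(precision=1,suppress=True)
o={'ee_pos':[459.46,323.43,128.40],'orientation':Ro.from_matrix([[0.1431, -0.0028, -0.9897], [0.9897, -0.0021, 0.1431], [-0.0025, -1.0, 0.0025]]).as_rotvec()}
C=cam('wrist',o)
a=ray(C,284.5,86,44);b=(ray(C,284.5,175,44)+ray(C,284,246,44))/2;
print('far end',a,'cut mid',b,np.linalg.norm(a-b),'ang',np.degrees(np.arctan2(*(a-b)[1::-1])),'bub',ray(C,284,209,40))
print('edges',ray(C,267,130,44),ray(C,302,130,44))
plan(st()[0],st()[1],13,81.7,False)
E
```

```text
far end [375.1 336.3  44. ] cut mid [461.5 323.7  44. ] 87.32093685542822 ang 171.70869230872546 bub [460.7 323.6  40. ]
edges [402.  320.2  44. ] [405.5 344.2  44. ]
delta [0.0, 11.7, 0.0] rot [0, np.float64(0.0), 0] rows>= 2.8 -> [460.53, 323.47, 12.98] 81.71
```

carry_out(delta_pos=[[0, 4, -0.1], [0, 8, -0.1], [0, 10.5, -0.1], [0, 11.7, -0.1], [0, 11.7, -0.1], [0, 11.7, -0.1]], rotation=[[0, 0, 0], [0, 0, 0], [0, 0, 0], [0, 0, 0], [0, 0, 0], [0, 0, 0]])

```text
t: 3.2
ee_pos: [462.5, 322.8, 14.0]
orientation: [-1.275, -1.101, 1.1]
ft_force: [-0.6, -0.0, 1.0]
width: 87.9
```

carry_out(delta_pos=[[0, 0, 0], [0, 0, 0], [0, 0, 0], [0, 0, 0], [0, 0, 0], [0, 0, 0], [0, 0, 0], [0, 0, 0]], rotation=[[0, 0, 0], [0, 0, 0], [0, 0, 0], [0, 0, 0], [0, 0, 0], [0, 0, 0], [0, 0, 0], [0, 0, 0]], hand=255)

```text
t: 3.87
ee_pos: [461.5, 323.4, 13.0]
orientation: [-1.274, -1.102, 1.102]
ft_force: [-0.0, -0.5, 0.5]
width: 38.0
```

```bash
python3 - <<'E'
from h import *
o=ctrl.get_obs(); print(o['ee_pos'],o['width'],o['ft_force'])
plan(461.53,323.6,12.98,81.71); plan(461.53,323.6,172.98,81.71)
E
```

```text
[461.51703876 323.35706777  12.99225336] 37.98568193509906 [-0.01116685 -0.48366707  0.52995122]
delta [0.03, 11.7, -0.1] rot [0, np.float64(-0.0), 0] rows>= 2.8 -> [461.57, 323.62, 12.98] 81.71
delta [-0.0, -16.0, 0.0] rot [0, np.float64(-0.0), 0] rows>= 3.8 -> [461.57, 323.62, 172.98] 81.71
```

carry_out(delta_pos=[[0, 0, 0], [0, 0, 0], [0, 0, 0], [0, 0, 0], [0, 0, 0], [0, 0, 0], [0, 0, 0]], rotation=[[0, 0, 0], [0, 0, 0], [0, 0, 0], [0, 0, 0], [0, 0, 0], [0, 0, 0], [0, 0, 0]])

```text
t: 4.45
ee_pos: [461.6, 323.4, 12.9]
orientation: [-1.274, -1.102, 1.102]
ft_force: [0.2, 0.4, -1.0]
width: 24.1
```

carry_out(delta_pos=[[0, -0.5, 0], [0, -2, 0], [0, -5, 0], [0, -8, 0], [0, -11, 0], [0, -14, 0], [0, -16, 0], [0, -16, 0], [0, -16, 0]], rotation=[[0, 0, 0], [0, 0, 0], [0, 0, 0], [0, 0, 0], [0, 0, 0], [0, 0, 0], [0, 0, 0], [0, 0, 0], [0, 0, 0]])

```text
t: 5.2
ee_pos: [461.7, 323.3, 173.5]
orientation: [-1.274, -1.103, 1.101]
ft_force: [-0.7, -0.4, -3.3]
width: 24.3
```

```bash
python3 - <<'E'
from h import *
o,im=snap('wrist','w2.png'); o,im=snap('scene','s2.png'); print(o['ee_pos'],o['width'],o['ft_force'])
plan(532.6,-39.9,172.98,9.1,False)
E
```

```text
[460.79842168 322.71890373 172.1113356 ] 23.911969519275626 [-0.00826968 -0.27693436 -3.23881499]
delta [-34.95, -0.0, -12.27] rot [0, np.float64(1.267), 0] rows>= 10.1 -> [532.57, -39.92, 172.98] 9.11
```

View pics/w2.png

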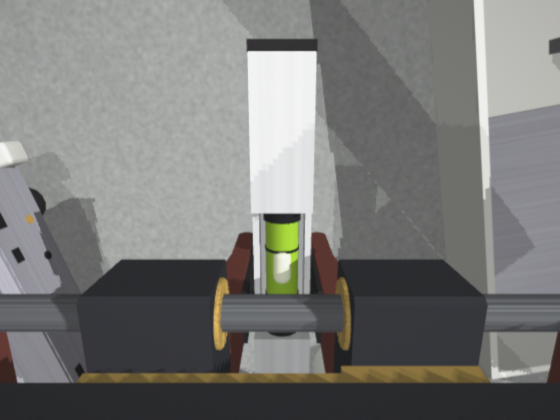

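View pics/s2.png

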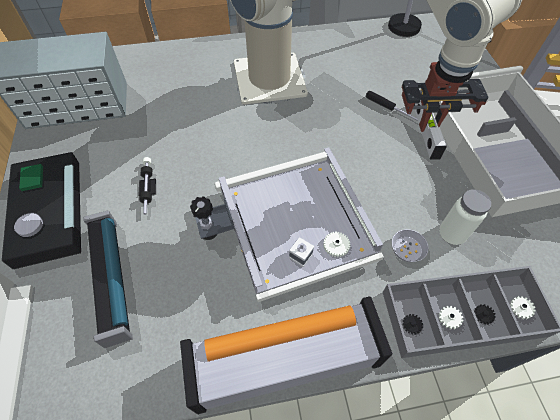

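The level is held firmly: width is 24, the load is about 3.2 N, and it looks straight in the jaws. I'll carry it over the pan next.

carry_out(delta_pos=[[-1, 0, -0.4], [-4, 0, -1.4], [-7.5, 0, -2.6], [-11, 0, -3.9], [-14.5, 0, -5.1], [-18, 0, -6.3], [-21.5, 0, -7.5], [-25, 0, -8.8], [-28.5, 0, -10], [-31.5, 0, -11.1], [-34, 0, -11.9], [-34.95, 0, -12.27]], rotation=[[0, 0.06, 0], [0, 0.18, 0], [0, 0.3, 0], [0, 0.42, 0], [0, 0.54, 0], [0, 0.66, 0], [0, 0.78, 0], [0, 0.9, 0], [0, 1.02, 0], [0, 1.14, 0], [0, 1.22, 0], [0, 1.267, 0]])

```text
t: 6.3
ee_pos: [531.6, -43.4, 170.8]
orientation: [-1.568, -0.117, 0.122]
ft_force: [-0.6, 0.2, -2.8]
width: 24.0
```

carry_out(delta_pos=[[0, 1, 0], [0, 3, 0], [0, 5, 0], [0, 6, 0], [0, 6, 0], [0, 6, 0]], rotation=[[0, 0, 0], [0, 0, 0], [0, 0, 0], [0, 0, 0], [0, 0, 0], [0, 0, 0]])

```text
t: 6.8
ee_pos: [531.5, -39.5, 111.7]
orientation: [-1.566, -0.124, 0.128]
ft_force: [0.2, 0.1, -3.7]
width: 23.9
```

```bash
python3 - <<'E'
from h import *
json.dump([532.55,-40.05,112.98,9.11],open('cmd.json','w'))
o,im=snap('top','t3.png'); print(o['ee_pos'],o['ft_force']); o,im=snap('wrist','w3.png'); print(o['ee_pos'])
E
```

```text
[531.54518819 -39.48536075 111.67498702] [ 0.20929897  0.09850854 -3.67780619]
[532.43169569 -39.65639492 112.67088493]
```

View pics/t3.png

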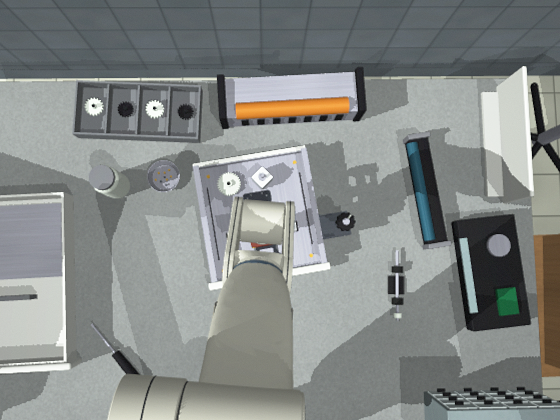

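View pics/w3.png

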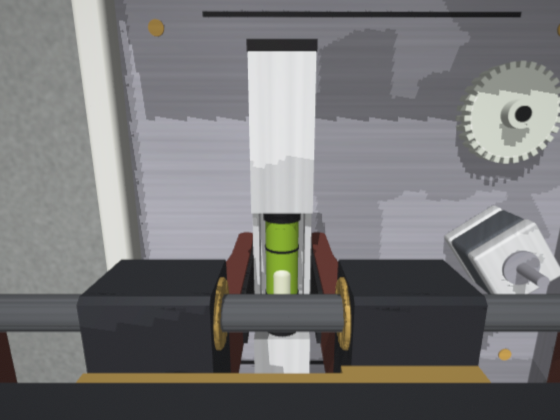

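carry_out(delta_pos=[[0, 1, 0], [0, 2.5, 0], [0, 4, 0], [0, 5.3, 0], [0, 6, 0], [0, 6.3, 0], [0, 6.4, 0], [0, 6.5, 0], [0, 6.5, 0]], rotation=[[0, 0, 0], [0, 0, 0], [0, 0, 0], [0, 0, 0], [0, 0, 0], [0, 0, 0], [0, 0, 0], [0, 0, 0], [0, 0, 0]])

```text
t: 7.65
ee_pos: [533.1, -40.3, 48.5]
orientation: [-1.567, -0.126, 0.124]
ft_force: [0.2, -0.3, -2.7]
width: 24.0
```

carry_out(delta_pos=[[0, 0.05, 0], [0, 0.1, 0], [0, 0.15, 0], [0, 0.2, 0], [0, 0.2, 0]], rotation=[[0, 0, 0], [0, 0, 0], [0, 0, 0], [0, 0, 0], [0, 0, 0]])

```text
t: 8.07
ee_pos: [532.5, -40.2, 46.0]
orientation: [-1.567, -0.125, 0.125]
ft_force: [-0.5, -0.3, -3.2]
width: 23.8
```

Commanded z is 45.98 and there is no contact yet. I'll keep going in small steps.

carry_out(delta_pos=[[0, 0.04, 0], [0, 0.08, 0], [0, 0.1, 0], [0, 0.1, 0]], rotation=[[0, 0, 0], [0, 0, 0], [0, 0, 0], [0, 0, 0]])

```text
t: 8.4
ee_pos: [532.5, -40.2, 44.9]
orientation: [-1.567, -0.125, 0.125]
ft_force: [-0.1, -0.3, -3.1]
width: 23.9
```

carry_out(delta_pos=[[0, 0.02, 0], [0, 0.04, 0], [0, 0.05, 0], [0, 0.05, 0]], rotation=[[0, 0, 0], [0, 0, 0], [0, 0, 0], [0, 0, 0]])

```text
t: 8.73
ee_pos: [532.6, -40.3, 44.5]
orientation: [-1.567, -0.125, 0.125]
ft_force: [-0.5, -0.3, -1.9]
width: 23.8
```

carry_out(delta_pos=[[0, 0.02, 0], [0, 0.04, 0], [0, 0.05, 0], [0, 0.05, 0]], rotation=[[0, 0, 0], [0, 0, 0], [0, 0, 0], [0, 0, 0]])

```text
t: 9.07
ee_pos: [532.7, -40.4, 44.2]
orientation: [-1.567, -0.125, 0.125]
ft_force: [-2.1, -2.0, 0.7]
width: 23.8
```

carry_out(delta_pos=[[0, 0, 0], [0, 0.02, 0], [0, 0.04, 0], [0, 0.04, 0], [0, 0.04, 0]], rotation=[[0.002, 0, 0], [0.004, 0, 0], [0.006, 0, 0], [0.006, 0, 0], [0.006, 0, 0]])

```text
t: 9.48
ee_pos: [532.7, -40.3, 44.0]
orientation: [-1.561, -0.125, 0.125]
ft_force: [-1.8, -0.1, 5.7]
width: 24.1
```

carry_out(delta_pos=[[0, -0.02, 0], [0, -0.04, 0], [0, -0.04, 0], [0, -0.04, 0], [0, -0.04, 0], [0, -0.04, 0]], rotation=[[0, 0, 0], [0, 0, 0], [0, 0, 0], [0, 0, 0], [0, 0, 0], [0, 0, 0]], hand=0)

```text
t: 9.98
ee_pos: [532.5, -40.2, 43.9]
orientation: [-1.561, -0.124, 0.125]
ft_force: [-0.2, -0.4, 0.9]
width: 60.4
```

carry_out(delta_pos=[[0, 0, 0], [0, 0, 0], [0, 0, 0], [0, 0, 0], [0, -0.5, 0], [0, -3, 0], [0, -7, 0], [0, -11, 0], [0, -15, 0], [0, -17, 0]], rotation=[[0, 0, 0], [0, 0, 0], [0, 0, 0], [0, 0, 0], [0, 0, 0], [0, 0, 0], [-0.006, 0, 0], [-0.006, 0, 0], [-0.006, 0, 0], [-0.006, 0, 0]])

```text
t: 10.82
ee_pos: [534.5, -41.4, 219.1]
orientation: [-1.568, -0.13, 0.12]
ft_force: [0.4, -0.7, 0.6]
width: 88.0
```

```bash
python3 - <<'E'
from h import *
json.dump([532.55,-40.05,213.98,9.11],open('cmd.json','w'))
o,im=snap('wrist','w4.png'); print(o['ee_pos'],Ro.from_rotvec(o['orientation']).as_matrix().round(4).tolist(),o['width'])
E
```

```text
[534.52596107 -41.41435022 219.09053671] [[0.9874, 0.0061, -0.1584], [0.1584, -0.0006, 0.9874], [0.0059, -1.0, -0.0016]] 88.0137543454653
```

View pics/w4.png

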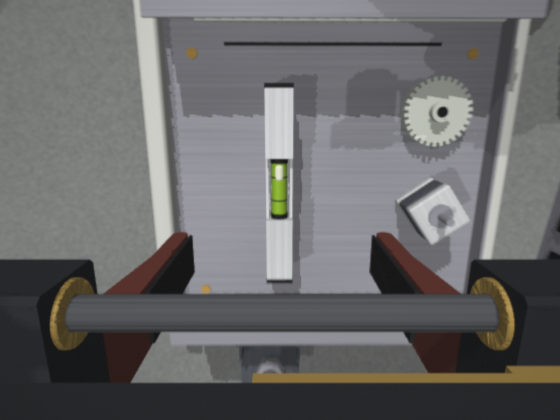

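The level stands in the pan, parallel to the sides, and its bubble is near the fixed-feet end at about (279,172). I'll measure the bubble offset and the knob.

```bash
python3 - <<'E'
from h import *
np.set_printoptions(precision=1,suppress=True)
o,im=snap('wrist','w5.png'); C=cam('wrist',o); print(o['ee_pos'])
for v in range(156,224): print(v,im[v,275:284:4].tolist())
cv2.imwrite('pics/w5z.png',cv2.resize(im[150:230,250:310],None,fx=7,fy=7,interpolation=cv2.INTER_CUBIC)[:,:,::-1])
E
```

```text
[536.  -41.6 221.4]
156 [[211, 212, 213], [206, 207, 208], [213, 214, 215]]
157 [[167, 168, 169], [162, 163, 164], [168, 168, 170]]
158 [[71, 71, 72], [67, 67, 69], [68, 68, 68]]
159 [[38, 38, 39], [31, 30, 32], [23, 23, 25]]
160 [[41, 41, 42], [31, 30, 33], [23, 23, 23]]
161 [[48, 52, 43], [40, 43, 34], [31, 34, 25]]
162 [[87, 106, 46], [75, 93, 38], [58, 72, 30]]
163 [[136, 164, 76], [118, 146, 61], [77, 98, 33]]
164 [[198, 213, 160], [166, 187, 122], [83, 105, 34]]
165 [[229, 230, 213], [200, 210, 170], [87, 111, 35]]
166 [[230, 231, 215], [205, 210, 181], [90, 116, 37]]
167 [[227, 229, 210], [198, 203, 176], [91, 116, 37]]
168 [[226, 229, 208], [196, 200, 174], [91, 117, 37]]
169 [[226, 228, 208], [196, 200, 174], [92, 117, 38]]
170 [[226, 229, 208], [196, 200, 174], [92, 116, 37]]
171 [[226, 228, 208], [196, 200, 174], [91, 116, 38]]
172 [[226, 228, 208], [196, 200, 174], [92, 116, 37]]
173 [[225, 228, 208], [196, 201, 174], [90, 115, 37]]
174 [[226, 228, 208], [196, 200, 174], [84, 106, 35]]
175 [[225, 228, 207], [195, 199, 174], [65, 80, 33]]
176 [[223, 226, 205], [192, 196, 1
[... 1765 characters left out ...]
 46], [87, 112, 33]]
211 [[127, 162, 49], [116, 148, 43], [71, 90, 32]]
212 [[86, 108, 42], [82, 103, 38], [40, 46, 28]]
213 [[48, 52, 42], [41, 47, 34], [28, 29, 28]]
214 [[40, 40, 42], [32, 32, 34], [28, 27, 29]]
215 [[39, 40, 42], [31, 32, 34], [36, 35, 36]]
216 [[50, 50, 51], [47, 47, 49], [82, 82, 83]]
217 [[109, 109, 110], [109, 110, 111], [144, 144, 145]]
218 [[171, 172, 173], [169, 170, 171], [187, 188, 189]]
219 [[200, 202, 203], [196, 198, 199], [202, 204, 205]]
220 [[203, 205, 206], [199, 201, 201], [203, 205, 206]]
221 [[203, 205, 206], [199, 201, 201], [204, 206, 207]]
222 [[203, 205, 206], [200, 201, 202], [204, 206, 207]]
223 [[203, 205, 206], [199, 201, 201], [204, 205, 206]]
```

View pics/w5z.png

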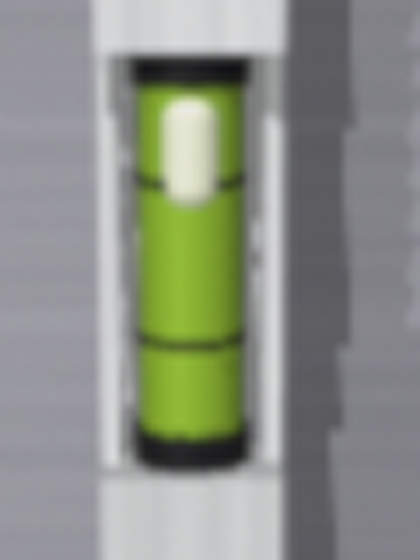

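The bubble is about 14.6 mm off towards the fixed feet, so the knob needs about 3.65 rad clockwise. I'll move over the knob with the wrist pre-wound so one grip covers the turn.

```bash
python3 -c "
from h import *
plan(556.8,-253,204,85.6)"
```

```text
delta [-0.98, 1.0, -21.41] rot [0, np.float64(-1.335), 0] rows>= 10.7 -> [556.77, -253.0, 203.98] 85.6
```

carry_out(delta_pos=[[-0.2, 0.2, -2], [-0.3, 0.3, -5], [-0.4, 0.4, -8], [-0.5, 0.6, -11], [-0.7, 0.7, -14], [-0.8, 0.8, -17], [-0.9, 0.9, -20], [-0.98, 1, -21.41], [-0.98, 1, -21.41], [-0.98, 1, -21.41], [-0.98, 1, -21.41], [-0.98, 1, -21.41]], rotation=[[0, -1.335, 0], [0, -1.335, 0], [0, -1.335, 0], [0, -1.335, 0], [0, -1.335, 0], [0, -1.335, 0], [0, -1.335, 0], [0, -1.335, 0], [0, -1.335, 0], [0, -1.335, 0], [0, -1.335, 0], [0, -1.335, 0]])

```text
t: 11.92
ee_pos: [556.1, -254.1, 202.5]
orientation: [-1.241, -1.153, 1.155]
ft_force: [0.3, -0.0, 0.2]
width: 87.6
```

carry_out(delta_pos=[[0, 0, 0], [0, 0, 0], [0, 0, 0], [0, 0, 0]], rotation=[[0, 0, 0], [0, 0, 0], [0, 0, 0], [0, 0, 0]])

```text
t: 12.25
ee_pos: [556.9, -254.0, 203.8]
orientation: [-1.245, -1.152, 1.152]
ft_force: [0.6, 0.8, 0.0]
width: 87.7
```

```bash
python3 - <<'E'
from h import *
o,im=snap('wrist','w6.png'); print(o['ee_pos'].tolist(),o['orientation'].tolist(),np.degrees(o['qpos']).round(1))
o,im=snap('top','t6.png')
cv2.imwrite('pics/t6z.png',cv2.resize(im[140:300,185:375],None,fx=3.7,fy=3.7,interpolation=cv2.INTER_CUBIC)[:,:,::-1])
E
```

```text
[556.8948682025447, -254.04278859302926, 203.83430233830498] [-1.2447370951684515, -1.1516681508383972, 1.151785490975423] [ -25.6   24.4   95.9    0.    59.7 -111.2]
```

View pics/w6.png

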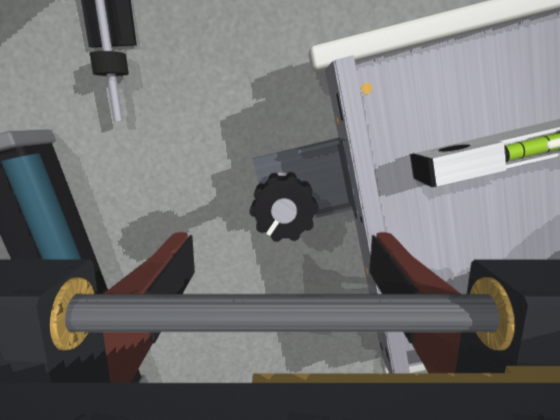

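View pics/t6z.png

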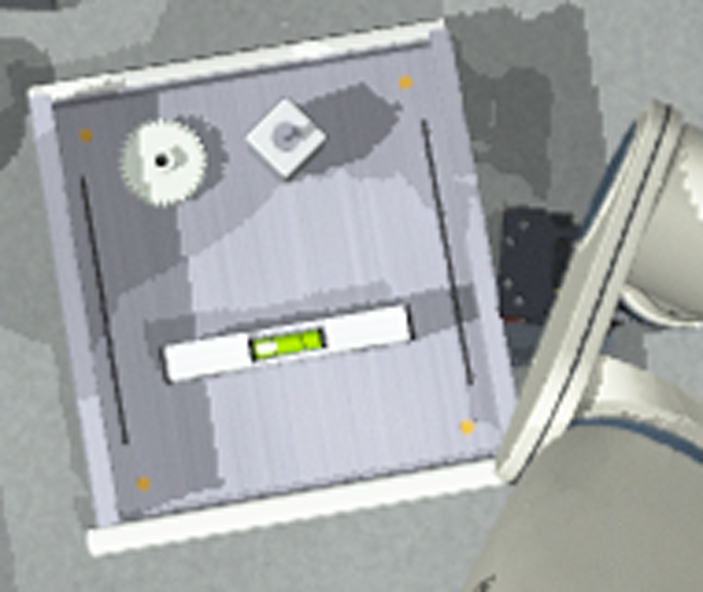

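```bash
python3 - <<'E'
from h import *
np.set_printoptions(precision=2,suppress=True)
im=cv2.imread('pics/w6.png')
o={'ee_pos':[556.89,-254.04,203.83],'orientation':[-1.24474,-1.15167,1.15179]}
C=cam('wrist',o)
hsv=cv2.cvtColor(im,cv2.COLOR_BGR2GRAY)
roi=(hsv<60).astype(np.uint8); m=np.zeros_like(roi); m[170:246,240:330]=roi[170:246,240:330]
n,lab,s,c=cv2.connectedComponentsWithStats(m); i=1+np.argmax(s[1:,4]); 
cn=max(cv2.findContours((lab==i).astype(np.uint8),0,2)[0],key=cv2.contourArea); (e,r)=cv2.minEnclosingCircle(cn); print('blob',s[i],e,r)
d=((hsv>140)&(hsv<235)).astype(np.uint8); m2=np.zeros_like(d); m2[195:240,268:300]=d[195:240,268:300]; M=cv2.moments(m2,True); print('disc',M['m10']/M['m00'],M['m01']/M['m00'],M['m00'])
for z in (126,130): print(z,ray(C,284.2,210,z))
print(ray(C,*e,120), 'radius mm at 126',r/C[0]*(np.array(-C[3].T@C[4])[2]-126))
E
```

```text
blob [ 250  172   80   69 2802] (289.4089050292969, 208.4020538330078) 39.67634201049805
disc 282.662109375 211.931640625 512.0
126 [ 556.21 -253.35  126.  ]
130 [ 555.14 -253.29  130.  ]
[ 556.91 -249.55  120.  ] radius mm at 126 27.306084445917183
```

```bash
python3 - <<'E'
from h import *
np.set_printoptions(precision=5,suppress=True)
o=ctrl.get_obs(); print(o['ee_pos'],Ro.from_rotvec(o['orientation']).as_matrix(),o['qvel'])
im=cv2.imread('pics/w6.png')
cv2.imwrite('pics/w6z.png',cv2.resize(im[160:260,230:350],None,fx=6,fy=6,interpolation=cv2.INTER_CUBIC))
E
```

```text
[ 556.962   -254.11662  203.97299] [[ 0.07723  0.00001 -0.99701]
 [ 0.99701 -0.00004  0.07723]
 [-0.00004 -1.      -0.00001]] [-0.00211 -0.00215 -0.00069 -0.00028 -0.00103 -0.00209]
```

View pics/w6z.png

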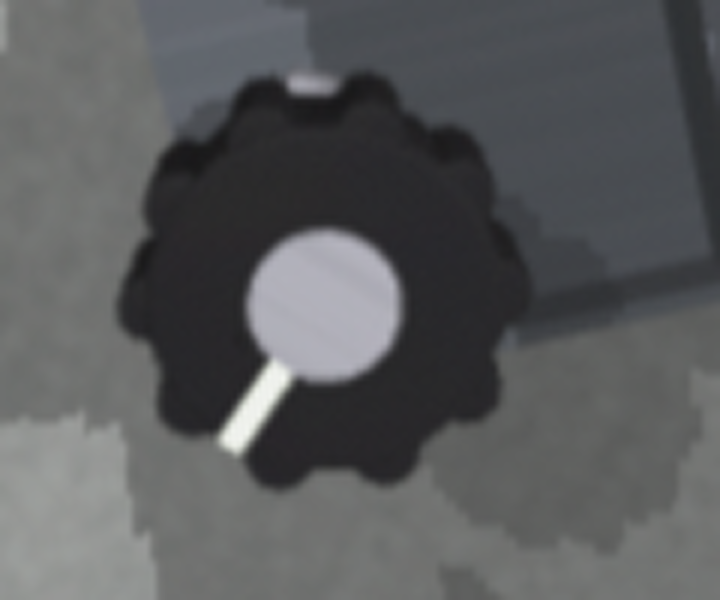

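```bash
python3 - <<'E'
from h import *
np.set_printoptions(precision=2,suppress=True)
o=ctrl.get_obs(); 
for oo in (o,{'ee_pos':[556.89,-254.04,203.83],'orientation':[-1.24474,-1.15167,1.15179]}):
    C=cam('wrist',oo); print(C[0],ray(C,283.6,210.4,126),ray(C,283.6,210.4,128),Ro.from_rotvec(oo['orientation']).as_matrix()[:,0:2])
E
```

```text
348.83845903266524 [ 556.59 -253.89  126.  ] [ 556.06 -253.86  128.  ] [[ 0.08  0.  ]
 [ 1.   -0.  ]
 [-0.   -1.  ]]
348.83845903266524 [ 556.47 -253.8   126.  ] [ 555.93 -253.77  128.  ] [[ 0.08 -0.  ]
 [ 1.    0.  ]
 [ 0.   -1.  ]]
```

```bash
python3 - <<'E'
from h import *
np.set_printoptions(precision=4,suppress=True)
c=ctrl.camera_info('wrist'); print(c); o=ctrl.get_obs(); C=cam('wrist',o); print(C, -C[3].T@C[4])
E
```

```text
{'fov_y': 62.09569998188192, 'cx': 281.66666585393403, 'cy': 204.04747063749417, 'T_tool_cam': array([[   1.    ,   -0.0009,   -0.    ,   -1.163 ],
       [  -0.0002,   -0.2422,    0.9702, -162.2356],
       [  -0.0009,   -0.9702,   -0.2422,   65.0234],
       [   0.    ,    0.    ,    0.    ,    1.    ]])}
(np.float64(348.83845903266524), 281.66666585393403, 204.04747063749417, array([[ 0.0781,  0.9969,  0.0002],
       [ 0.9672, -0.0759,  0.2422],
       [ 0.2415, -0.0188, -0.9702]]), array([ 210.9716, -583.6166,  231.7751])) [ 492.0419 -250.247   366.208 ]
```

```bash
python3 - <<'E'
from h import *
for i in range(3): print(np.array(ctrl.camera_info('wrist')['T_tool_cam'])[:3,3], np.array(ctrl.camera_info('top')['t']))
E
```

```text
[  -1.16302271 -162.23557406   65.02339592] [ -69.1122864   584.78143916 1421.82726443]
[  -1.16302271 -162.23557406   65.02339592] [ -69.1122864   584.78143916 1421.82726443]
[  -1.16302271 -162.23557406   65.02339592] [ -69.1122864   584.78143916 1421.82726443]
```

carry_out(delta_pos=[[0.07, 3, 0], [0.07, 6, 0], [0.07, 9, 0], [0.07, 10.6, 0], [0.07, 11, 0], [0.07, 11, 0], [0.07, 11, 0], [0.07, 11, 0]], rotation=[[0, 0, 0], [0, 0, 0], [0, 0, 0], [0, 0, 0], [0, 0, 0], [0, 0, 0], [0, 0, 0], [0, 0, 0]])

```text
t: 13.02
ee_pos: [558.1, -254.0, 95.5]
orientation: [-1.247, -1.154, 1.152]
ft_force: [-0.0, -0.8, -0.3]
width: 87.6
```

```bash
python3 - <<'E'
from h import *
np.set_printoptions(precision=2,suppress=True)
o,im=snap('wrist','w7.png'); print(o['ee_pos'],o['ft_force'],o['moment'],o['qvel'])
E
```

```text
[ 558.06 -253.99   95.53] [-0.01 -0.78 -0.31] [ 0.04 -0.2   0.03] [ 0. -0.  0.  0. -0. -0.]
```

View pics/w7.png

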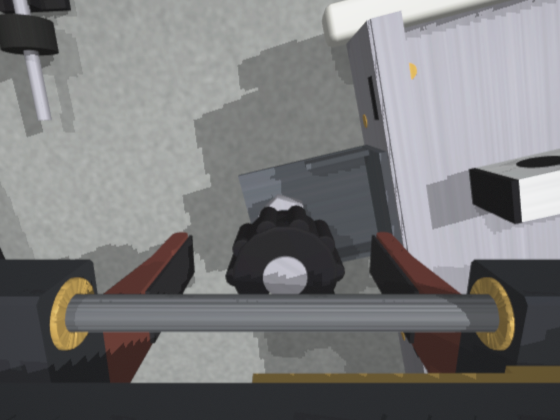

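The knob is between the fingers, spanning u≈227–343 against finger edges at 193 and 372. It sits about 1 mm towards tool +x, so I'll nudge over and close.

carry_out(delta_pos=[[0.05, 0, 0], [0.05, 0, 0], [0.05, 0, 0], [0.05, 0, 0], [0.05, 0, 0], [0.05, 0, 0], [0.05, 0, 0], [0.05, 0, 0], [0.05, 0, 0], [0.05, 0, 0], [0.05, 0, 0]], rotation=[[0, 0, 0], [0, 0, 0], [0, 0, 0], [0, 0, 0], [0, 0, 0], [0, 0, 0], [0, 0, 0], [0, 0, 0], [0, 0, 0], [0, 0, 0], [0, 0, 0]], hand=255)

```text
t: 13.98
ee_pos: [557.0, -252.7, 93.9]
orientation: [-1.244, -1.153, 1.152]
ft_force: [0.5, 4.0, 0.8]
width: 43.8
```

```bash
cat >> h.py <<'E'
def bub(im,box):
    # box x0,y0,x1,y1 ; green vial mask incl. bubble: returns principal-axis offsets
    x0,y0,x1,y1=box; s=im[y0:y1,x0:x1].astype(int); r,g,b=s[...,0],s[...,1],s[...,2]
    gr=(g-b>40)&(g>r+8)
    return gr
E
python3 - <<'E'
from h import *
for n in ('top','scene'):
    o,im=snap(n,n+'8.png'); hs=cv2.cvtColor(im,cv2.COLOR_RGB2HSV); m=cv2.inRange(hs,(28,120,80),(48,255,255))
    if n=='top': m[:, :190]=0; m[:,340:]=0
    else: m[:,:230]=0; m[:,390:]=0
    ys,xs=np.nonzero(m); print(n,xs.min(),xs.max(),ys.min(),ys.max(),len(xs))
    x0,y0=int(xs.mean())-20,int(ys.mean())-15
    cv2.imwrite('pics/'+n+'8z.png',cv2.resize(im[y0:y0+30,x0:x0+40],None,fx=18,fy=18,interpolation=cv2.INTER_CUBIC)[:,:,::-1]); print(x0,y0)
E
```

```text
top 253 271 229 236 77
243 217
scene 280 298 192 201 77
268 181
```

View pics/top8z.png

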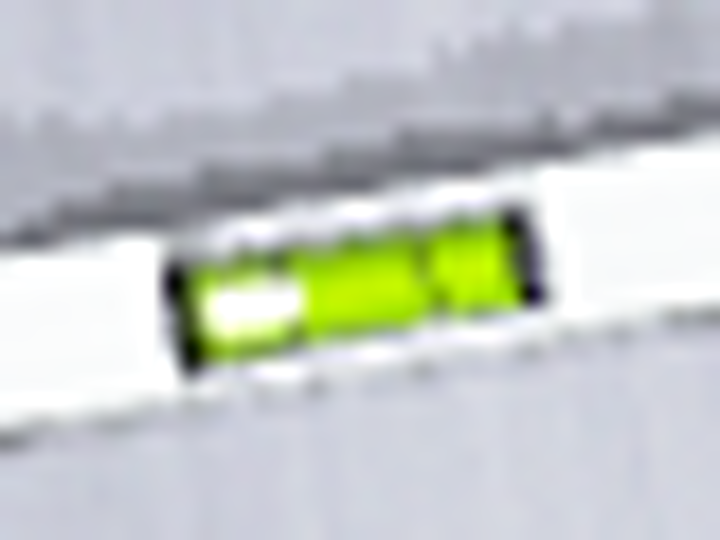

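View pics/scene8z.png

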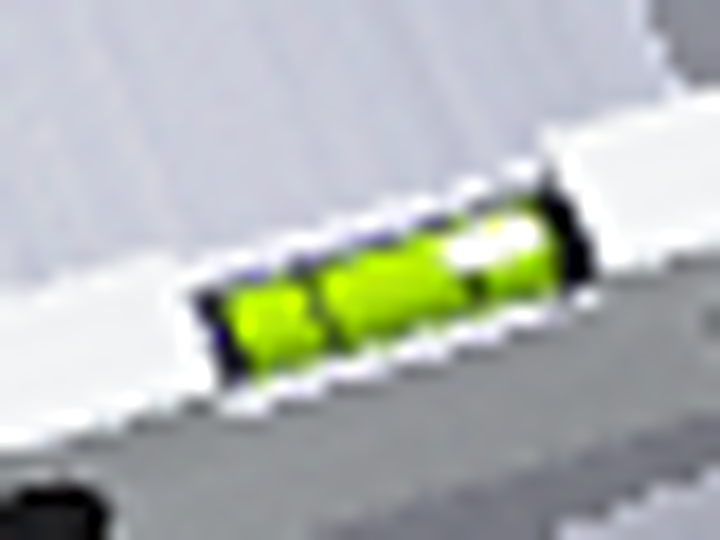

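The knob is gripped at 43.8 mm. The bubble is still at the fixed-feet side, about 15–16 mm off, so I'll start turning clockwise.

carry_out(delta_pos=[[0, 0, 0], [0, 0, 0], [0, 0, 0], [0, 0, 0], [0, 0, 0], [0, 0, 0], [0, 0, 0], [0, 0, 0], [0, 0, 0], [0, 0, 0], [0, 0, 0], [0, 0, 0]], rotation=[[0, 0.05, 0], [0, 0.15, 0], [0, 0.25, 0], [0, 0.35, 0], [0, 0.45, 0], [0, 0.55, 0], [0, 0.65, 0], [0, 0.75, 0], [0, 0.85, 0], [0, 0.95, 0], [0, 1.05, 0], [0, 1.15, 0]])

```text
t: 15.08
ee_pos: [556.2, -253.8, 93.9]
orientation: [-1.555, -0.265, 0.268]
ft_force: [-4.5, -2.0, 1.9]
width: 43.6
```

```bash
python3 - <<'E'
from h import *
o,im=snap('wrist','w9.png'); print(o['ee_pos'],o['ft_force'],o['moment'],o['width'],o['qpos'])
E
```

```text
[ 556.22913439 -253.7784298    93.93519009] [-4.49034478 -1.98296828  1.92301776] [-0.21448127  0.30360657  0.16497489] 43.64903433806587 [-0.44677969  0.57025704  1.73605271 -0.00192365  0.83610903 -0.78512834]
```

View pics/w9.png

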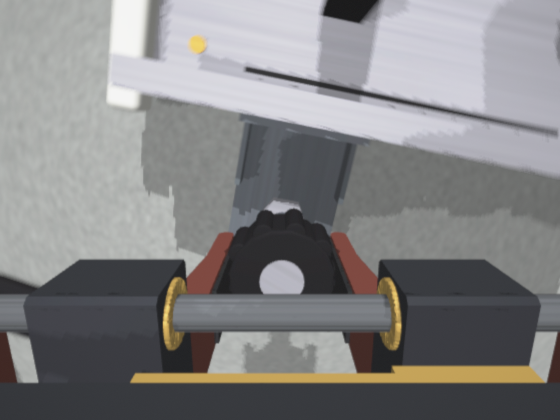

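carry_out(delta_pos=[[-0.03, 0, 0.01], [-0.06, 0, 0.03], [-0.1, 0, 0.05], [-0.1, 0, 0.05], [-0.1, 0, 0.05], [-0.1, 0, 0.05], [-0.1, 0, 0.05], [-0.1, 0, 0.05], [-0.1, 0, 0.05], [-0.1, 0, 0.05], [-0.1, 0, 0.05], [-0.1, 0, 0.05]], rotation=[[0, 0.1, 0], [0, 0.2, 0], [0, 0.3, 0], [0, 0.4, 0], [0, 0.5, 0], [0, 0.6, 0], [0, 0.7, 0], [0, 0.8, 0], [0, 0.9, 0], [0, 1.0, 0], [0, 1.1, 0], [0, 1.2, 0]])

```text
t: 16.13
ee_pos: [554.8, -253.4, 93.9]
orientation: [-1.466, 0.671, -0.669]
ft_force: [-5.4, -0.9, 4.1]
width: 43.6
```

carry_out(delta_pos=[[0, 0, 0], [0, 0, 0], [0, 0, 0], [0, 0, 0], [0, 0, 0], [0, 0, 0], [0, 0, 0], [0, 0, 0], [0, 0, 0], [0, 0, 0], [0, 0, 0], [0, 0, 0]], rotation=[[0, 0.1, 0], [0, 0.2, 0], [0, 0.3, 0], [0, 0.4, 0], [0, 0.5, 0], [0, 0.6, 0], [0, 0.7, 0], [0, 0.8, 0], [0, 0.9, 0], [0, 1.0, 0], [0, 1.1, 0], [0, 1.2, 0]])

```text
t: 17.13
ee_pos: [554.6, -252.0, 93.9]
orientation: [-0.94, 1.561, -1.556]
ft_force: [-5.1, 5.1, 6.3]
width: 43.5
```

carry_out(delta_pos=[[0, 0, 0], [0, 0, 0], [0, 0, 0], [0, 0, 0], [0, 0, 0], [0, 0, 0], [0, 0, 0], [0, 0, 0], [0, 0, 0], [0, 0, 0], [0, 0, 0], [0, 0, 0]], rotation=[[0, 0.1, 0], [0, 0.1, 0], [0, 0.1, 0], [0, 0.1, 0], [0, 0.1, 0], [0, 0.1, 0], [0, 0.1, 0], [0, 0.1, 0], [0, 0.1, 0], [0, 0.1, 0], [0, 0.1, 0], [0, 0.1, 0]])

```text
t: 18.13
ee_pos: [554.6, -251.9, 93.9]
orientation: [-0.876, 1.627, -1.622]
ft_force: [-4.5, 5.2, 5.9]
width: 43.5
```

```bash
python3 - <<'E'
from h import *
o=ctrl.get_obs(); print(o['ee_pos'],o['ft_force'],o['moment'],o['width'],o['qpos'])
for n in ('top','scene','wrist'):
    o,im=snap(n,n+'10.png')
    x0,y0={'top':(243,217),'scene':(268,181),'wrist':(0,0)}[n]
    if n!='wrist': cv2.imwrite('pics/'+n+'10z.png',cv2.resize(im[y0:y0+30,x0:x0+40],None,fx=18,fy=18,interpolation=cv2.INTER_CUBIC)[:,:,::-1])
E
```

```text
[ 554.63271806 -251.92098822   93.91081809] [-4.48418458  5.24478155  5.91615686] [ 0.80220441  0.65689941 -0.10573242] 43.45074703652451 [-4.46121604e-01  5.68551774e-01  1.73952649e+00  6.20127277e-04
  8.36755255e-01  1.70733819e+00]
```

View pics/top10z.png

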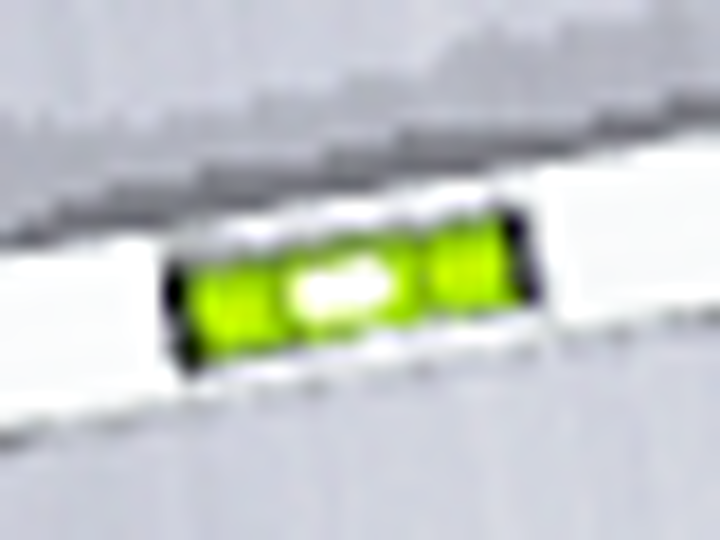

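View pics/scene10z.png

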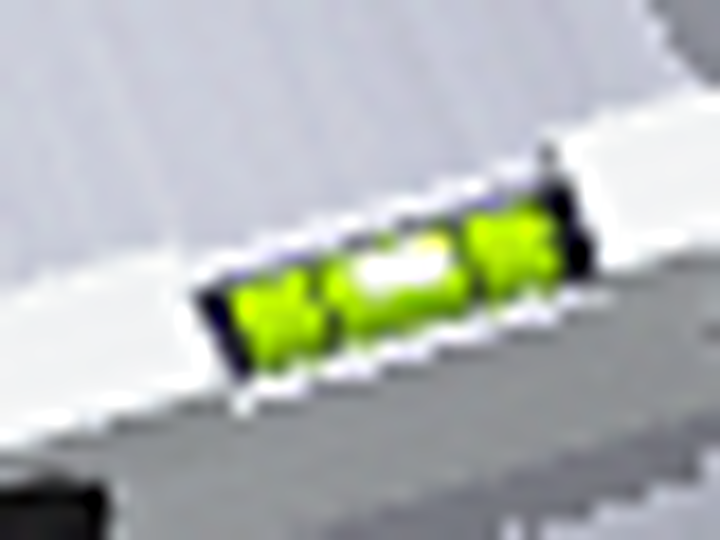

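View pics/wrist10.png

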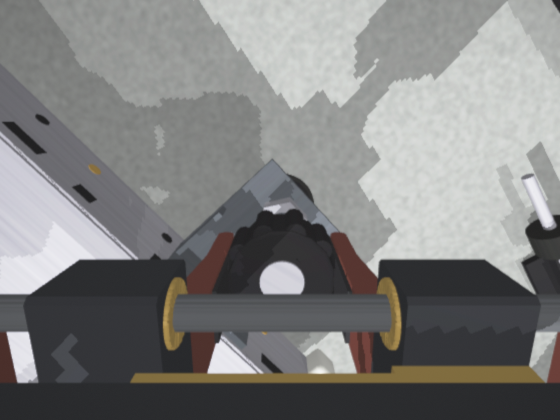

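Bubble remains about 1–3 mm short by the top and scene views. I'll turn 0.5 rad more, then release and check from close up.

carry_out(delta_pos=[[0, 0, 0], [0, 0, 0], [0, 0, 0], [0, 0, 0], [0, 0, 0], [0, 0, 0], [0, 0, 0], [0, 0, 0], [0, 0, 0], [0, 0, 0]], rotation=[[0, 0.08, 0], [0, 0.16, 0], [0, 0.24, 0], [0, 0.32, 0], [0, 0.4, 0], [0, 0.48, 0], [0, 0.5, 0], [0, 0.5, 0], [0, 0.5, 0], [0, 0.5, 0]])

```text
t: 19.12
ee_pos: [555.1, -251.5, 93.9]
orientation: [-0.486, 1.952, -1.947]
ft_force: [-3.5, 7.5, 5.2]
width: 43.7
```

carry_out(delta_pos=[[0, 0, 0], [0, 0, 0], [0, 0, 0], [0, 0, 0], [0, 0, 0], [0, 0, 0], [0, 0, 0], [0, 0, 0], [0, 0, 0], [0, 0, 0]], rotation=[[0, 0, 0], [0, 0, 0], [0, 0, 0], [0, 0, 0], [0, 0, 0], [0, 0, 0], [0, 0, 0], [0, 0, 0], [0, 0, 0], [0, 0, 0]], hand=0)

```text
t: 19.95
ee_pos: [555.9, -252.9, 94.0]
orientation: [-0.483, 1.95, -1.95]
ft_force: [0.7, -0.1, -0.2]
width: 87.8
```

carry_out(delta_pos=[[0, -1, 0], [0, -3.5, 0], [0, -7, 0], [0, -10, 0], [0, -12, 0], [0, -12, 0], [0, -12, 0], [0, -12, 0]], rotation=[[0, 0, 0], [0, 0, 0], [0, 0, 0], [0, 0, 0], [0, 0, 0], [0, 0, 0], [0, 0, 0], [0, 0, 0]])

```text
t: 20.62
ee_pos: [555.3, -252.6, 213.4]
orientation: [-0.484, 1.951, -1.95]
ft_force: [-0.2, -0.7, -0.9]
width: 87.9
```

```bash
python3 - <<'E'
from h import *
o,im=snap('wrist','w11.png'); R=Ro.from_rotvec(o['orientation']).as_matrix(); yaw=np.degrees(np.arctan2(R[1,0],R[0,0])); print(o['ee_pos'],yaw,R[:,1],o['qpos'][5],o['ft_force'])
o,im=snap('top','t11.png'); cv2.imwrite('pics/t11z.png',cv2.resize(im[140:300,185:375],None,fx=3.7,fy=3.7,interpolation=cv2.INTER_CUBIC)[:,:,::-1])
E
```

```text
[ 555.29824401 -252.59510911  213.42198462] -152.18030643277177 [-9.26592915e-04  4.55261910e-04 -9.99999467e-01] 2.2096221972590824 [-0.2146166  -0.73793482 -0.94088701]
```

View pics/t11z.png

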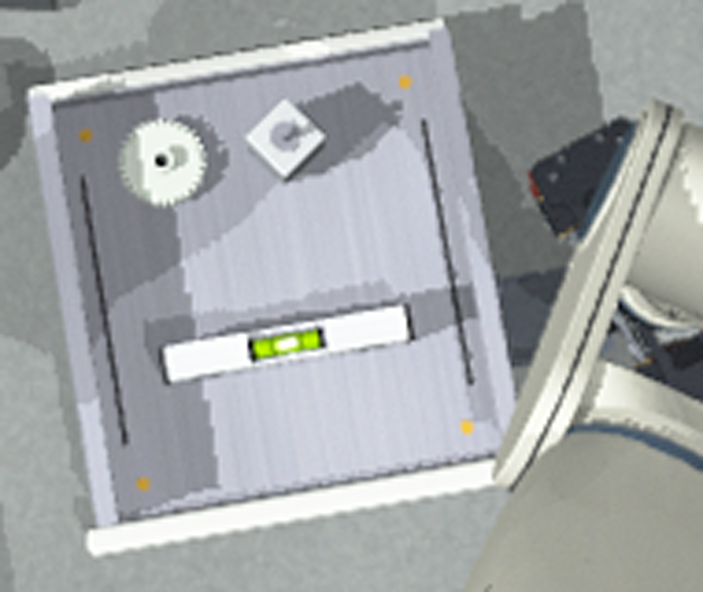

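```bash
python3 - <<'E'
from h import *
o=ctrl.get_obs(); print(o['ee_pos'])
json.dump([555.9,-252.9,214,-152.2],open('cmd.json','w')); plan(532.6,-40.1,194,-80.93)
E
```

```text
[ 554.98783287 -252.43546401  212.47269469]
delta [-7.86, 2.0, -19.91] rot [0, np.float64(-1.244), 0] rows>= 10.0 -> [532.57, -40.12, 194.0] -80.92
```

carry_out(delta_pos=[[-0.7, 0, -1.8], [-1.5, 0, -3.8], [-2.4, 0, -6], [-3.3, 0.5, -8.4], [-4.2, 1, -10.6], [-5.1, 1.3, -13], [-6, 1.6, -15.3], [-6.8, 1.8, -17.3], [-7.5, 2, -19], [-7.86, 2, -19.91], [-7.86, 2, -19.91], [-7.86, 2, -19.91]], rotation=[[0, -0.12, 0], [0, -0.24, 0], [0, -0.36, 0], [0, -0.48, 0], [0, -0.6, 0], [0, -0.72, 0], [0, -0.84, 0], [0, -0.96, 0], [0, -1.08, 0], [0, -1.2, 0], [0, -1.244, 0], [0, -1.244, 0]])

```text
t: 21.72
ee_pos: [531.6, -39.3, 192.7]
orientation: [-1.283, 1.091, -1.088]
ft_force: [-0.7, -0.0, -0.8]
width: 87.8
```

carry_out(delta_pos=[[0, 0, 0], [0, 0, 0], [0, 0, 0], [0, 0, 0], [0, 0, 0], [0, 0, 0], [0, 0, 0], [0, 0, 0]], rotation=[[0, 0, 0], [0, 0, 0], [0, 0, 0], [0, 0, 0], [0, 0, 0], [0, 0, 0], [0, 0, 0], [0, 0, 0]])

```text
t: 22.38
ee_pos: [532.5, -40.2, 194.0]
orientation: [-1.28, 1.092, -1.092]
ft_force: [-0.2, 0.1, 0.0]
width: 88.0
```

```bash
python3 - <<'E'
from h import *
o,im=snap('wrist','w12.png'); R=Ro.from_rotvec(o['orientation']).as_matrix(); yaw=np.degrees(np.arctan2(R[1,0],R[0,0])); print(o['ee_pos'],yaw,R[:,1],o['ft_force'])
np.save('w12.npy',np.array([*o['ee_pos'],*o['orientation']]))
E
```

```text
[532.53630986 -40.17903299 194.01258134] -80.91752696662635 [ 1.02721010e-04  1.63852408e-05 -9.99999995e-01] [-0.2372087   0.13477478  0.00975719]
```

View pics/w12.png

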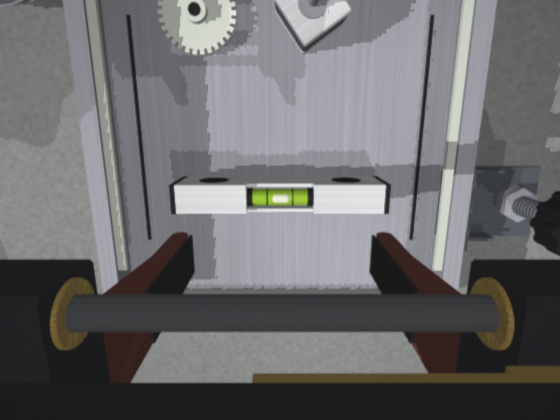

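```bash
python3 - <<'E'
from h import *
np.set_printoptions(precision=2,suppress=True)
im=cv2.imread('pics/w12.png'); 
cv2.imwrite('pics/w12z.png',cv2.resize(im[180:216,235:325],None,fx=8,fy=8,interpolation=cv2.INTER_CUBIC))
for v in (193,198,199): print(v,[(u,im[v,u].tolist()) for u in range(250,313)][::1] if 0 else [int(x) for x in im[v,245:318,2]],)
print([int(x) for x in im[199,245:318,0]])
p=np.load('w12.npy'); C=cam('wrist',{'ee_pos':p[:3],'orientation':p[3:]})
for q in [(176,183),(387,183),(176,213),(386,212)]: print(ray(C,*q,76))
E
```

```text
193 [206, 116, 47, 29, 29, 31, 45, 89, 118, 118, 113, 117, 124, 126, 127, 126, 126, 126, 126, 126, 123, 88, 70, 115, 125, 127, 126, 126, 127, 129, 130, 131, 132, 132, 131, 132, 132, 132, 132, 132, 132, 130, 127, 126, 127, 125, 114, 74, 96, 121, 126, 126, 127, 126, 126, 127, 127, 127, 126, 126, 126, 123, 92, 53, 35, 34, 33, 47, 112, 208, 222, 223, 223]
198 [203, 115, 52, 42, 42, 42, 56, 114, 149, 155, 156, 156, 156, 156, 156, 156, 156, 156, 157, 157, 152, 108, 89, 143, 156, 157, 161, 199, 237, 240, 238, 237, 236, 236, 236, 236, 237, 237, 236, 236, 236, 233, 221, 197, 169, 159, 152, 98, 121, 151, 157, 157, 157, 157, 157, 158, 158, 158, 158, 159, 158, 154, 115, 67, 46, 43, 45, 51, 106, 206, 221, 222, 223]
199 [213, 123, 52, 40, 40, 41, 57, 116, 148, 155, 155, 156, 156, 156, 156, 156, 156, 156, 156, 157, 152, 114, 91, 142, 155, 157, 162, 207, 238, 241, 239, 237, 237, 237, 237, 237, 237, 237, 237, 237, 237, 234, 223, 201, 170, 159, 151, 97, 122, 151, 158, 158, 159, 158, 158, 158, 158, 159, 158, 159, 158, 154, 115, 66, 47, 44, 44, 53, 114, 208, 222, 223, 224]
[215, 125, 54, 42, 42, 43, 43, 49, 55, 57, 58, 58, 58, 58, 58, 58, 59, 58, 58, 58, 57, 50, 48, 55, 57, 58, 72, 145, 224, 230, 226, 223, 223, 223, 224, 224, 223, 224, 224, 224, 223, 219, 205, 175, 111, 68, 58, 49, 53, 57, 60, 59, 60, 59, 59, 59, 59, 59, 60, 60, 59, 58, 52, 46, 46, 45, 45, 54, 115, 211, 224, 225, 225]
[532.95  45.98  76.  ]
[ 559.97 -124.02   76.  ]
[507.58  43.83  76.  ]
[ 535.9  -128.82   76.  ]
```

View pics/w12z.png

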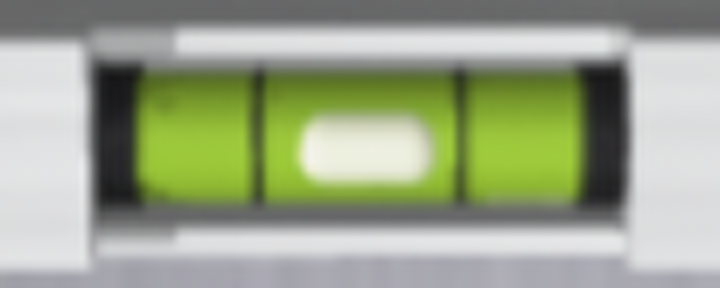

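Lines are at u≈266.6 and 292.3 and the bubble spans 272–288.6, so it is about 0.7 mm off the middle and well clear of both lines. The level spans u≈174–388 and is centred under the tool. I'll set the fingers to straddle the vial cut-out and come down.

carry_out(delta_pos=[[0, 2, 0.07], [0, 5, 0.07], [0, 8, 0.07], [0, 10, 0.07], [0, 10.8, 0.07], [0, 11, 0.07], [0, 11.3, 0.07], [0, 11.4, 0.07], [0, 11.4, 0.07], [0, 11.4, 0.07], [0, 11.4, 0.07], [0, 11.4, 0.07]], rotation=[[0, 0, 0], [0, 0, 0], [0, 0, 0], [0, 0, 0], [0, 0, 0], [0, 0, 0], [0, 0, 0], [0, 0, 0], [0, 0, 0], [0, 0, 0], [0, 0, 0], [0, 0, 0]], hand=60)

```text
t: 23.43
ee_pos: [533.6, -40.0, 80.6]
orientation: [-1.279, 1.09, -1.092]
ft_force: [0.5, 0.1, 0.3]
width: 67.2
```

```bash
python3 - <<'E'
from h import *
o,im=snap('wrist','w13.png'); print(o['ee_pos'],o['ft_force'],o['moment'],o['width'])
E
```

```text
[533.61731976 -40.03592478  80.6309841 ] [0.52113182 0.06765885 0.27744936] [-0.0084359   0.05801632  0.03090352] 67.20142162899775
```

View pics/w13.png

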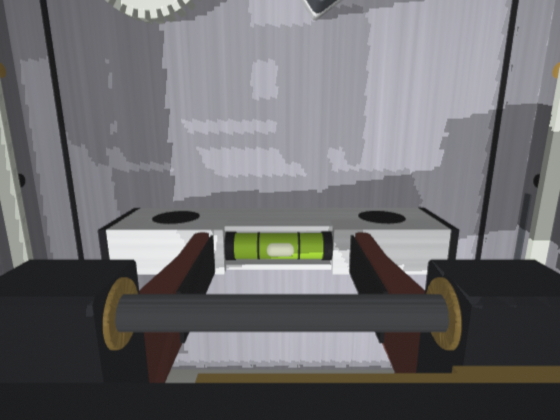

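carry_out(delta_pos=[[-0.05, 0.05, 0], [-0.12, 0.1, 0], [-0.12, 0.15, 0], [-0.12, 0.2, 0], [-0.12, 0.25, 0], [-0.12, 0.3, 0], [-0.12, 0.3, 0], [-0.12, 0.3, 0]], rotation=[[0, 0, 0], [0, 0, 0], [0, 0, 0], [0, 0, 0], [0, 0, 0], [0, 0, 0], [0, 0, 0], [0, 0, 0]])

```text
t: 24.15
ee_pos: [533.0, -38.8, 76.9]
orientation: [-1.28, 1.092, -1.091]
ft_force: [0.6, 0.9, -0.5]
width: 67.1
```

carry_out(delta_pos=[[0, 0.03, 0], [0, 0.06, 0], [0, 0.08, 0], [0, 0.08, 0], [0, 0.08, 0]], rotation=[[0, 0, 0], [0, 0, 0], [0, 0, 0], [0, 0, 0], [0, 0, 0]])

```text
t: 24.57
ee_pos: [533.1, -38.8, 76.4]
orientation: [-1.28, 1.091, -1.092]
ft_force: [-0.8, -0.2, 4.4]
width: 67.2
```

carry_out(delta_pos=[[0, 0.01, 0], [0, 0.02, 0], [0, 0.03, 0], [0, 0.03, 0], [0, 0.03, 0], [0, 0.03, 0]], rotation=[[0, 0, 0], [0, 0, 0], [0, 0, 0], [0, 0, 0], [0, 0, 0], [0, 0, 0]])

```text
t: 25.07
ee_pos: [533.1, -38.8, 76.4]
orientation: [-1.28, 1.091, -1.092]
ft_force: [-2.4, -0.0, 7.7]
width: 67.0
```

carry_out(delta_pos=[[0, 0.01, 0], [0, 0.02, 0], [0, 0.02, 0], [0, 0.02, 0], [0, 0.02, 0], [0, 0.02, 0], [0, 0.02, 0], [0, 0.02, 0]], rotation=[[0, 0, 0], [0, 0, 0], [0, 0, 0], [0, 0, 0], [0, 0, 0], [0, 0, 0], [0, 0, 0], [0, 0, 0]])

```text
t: 25.73
ee_pos: [533.1, -38.8, 76.4]
orientation: [-1.28, 1.091, -1.092]
ft_force: [-3.4, 0.2, 9.8]
width: 67.5
```

```bash
python3 - <<'E'
from h import *
o,im=snap('wrist','w14.png'); print(o['t'],o['ee_pos'],o['ft_force'],o['moment'],o['width'])
cv2.imwrite('pics/w14z.png',cv2.resize(im[215:285,180:380],None,fx=4,fy=4,interpolation=cv2.INTER_CUBIC)[:,:,::-1])
for v in (238,250): print([int(x) for x in im[v,220:340,2]])
print(ctrl.get_obs()['ft_force'])
E
```

```text
25.7333 [533.12933712 -38.82741498  76.36686091] [-3.42241708  0.15802885  9.8326036 ] [ 0.00370346  0.45772865 -0.05480412] 67.49186827124115
[189, 189, 189, 183, 136, 105, 60, 33, 29, 30, 29, 28, 29, 28, 27, 29, 34, 36, 36, 36, 35, 36, 36, 36, 36, 35, 36, 36, 35, 36, 36, 35, 34, 36, 36, 35, 35, 36, 35, 30, 29, 31, 35, 35, 35, 35, 36, 36, 35, 37, 34, 35, 35, 35, 36, 35, 36, 35, 35, 35, 36, 36, 36, 36, 35, 35, 37, 37, 36, 35, 36, 36, 36, 38, 35, 35, 36, 35, 35, 35, 32, 29, 29, 34, 36, 36, 35, 36, 35, 36, 36, 36, 35, 37, 36, 36, 37, 37, 36, 35, 35, 35, 36, 36, 35, 35, 30, 28, 29, 28, 28, 28, 29, 27, 28, 45, 93, 114, 140, 147]
[187, 187, 187, 184, 155, 94, 50, 41, 40, 40, 40, 41, 40, 40, 41, 46, 51, 50, 52, 51, 52, 52, 52, 51, 52, 52, 52, 52, 51, 52, 51, 52, 52, 52, 52, 52, 52, 50, 48, 44, 43, 46, 50, 52, 53, 53, 52, 53, 68, 130, 157, 166, 172, 176, 180, 181, 180, 181, 181, 180, 181, 181, 181, 181, 181, 181, 182, 181, 181, 181, 181, 180, 177, 174, 170, 160, 103, 62, 54, 53, 50, 44, 43, 49, 52, 52, 53, 52, 52, 52, 53, 52, 53, 52, 52, 52, 53, 53, 52, 52, 52, 53, 53, 53, 52, 51, 44, 42, 42, 42, 41, 41, 42, 43, 42, 46, 78, 144, 175, 157]
[-2.80949394  0.48636246 10.27484497]
```

View pics/w14z.png

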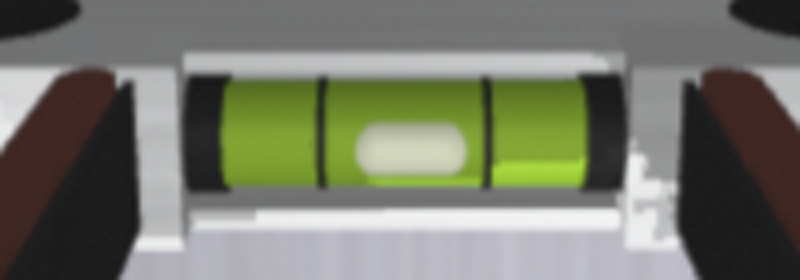

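Force is 9.8 N down. The bubble spans u≈268.9–296.2 between lines at 259.8 and 301.5, so it is 1.0 mm off centre. I'll relieve the 3 N side push, then wait and re-check.

carry_out(delta_pos=[[0, 0, -0.02], [0, 0, -0.04], [0, 0, -0.05], [0, 0, -0.05], [0, 0, -0.05], [0, 0, -0.05], [0, 0, -0.05], [0, 0, -0.05]], rotation=[[0, 0, 0], [0, 0, 0], [0, 0, 0], [0, 0, 0], [0, 0, 0], [0, 0, 0], [0, 0, 0], [0, 0, 0]])

```text
t: 26.45
ee_pos: [533.1, -38.8, 76.4]
orientation: [-1.279, 1.091, -1.092]
ft_force: [-1.6, 0.4, 9.4]
width: 67.0
```

carry_out(delta_pos=[[0, 0, -0.03], [0, 0.01, -0.04], [0, 0.01, -0.04], [0, 0.01, -0.04], [0, 0.01, -0.04], [0, 0.01, -0.04], [0, 0.01, -0.04], [0, 0.01, -0.04], [0, 0.01, -0.04], [0, 0.01, -0.04], [0, 0.01, -0.04], [0, 0.01, -0.04]], rotation=[[0, 0, 0], [0, 0, 0], [0, 0, 0], [0, 0, 0], [0, 0, 0], [0, 0, 0], [0, 0, 0], [0, 0, 0], [0, 0, 0], [0, 0, 0], [0, 0, 0], [0, 0, 0]])

```text
t: 27.45
ee_pos: [533.1, -38.8, 76.4]
orientation: [-1.279, 1.09, -1.092]
ft_force: [-0.6, 0.8, 7.8]
width: 66.9
```

```bash
python3 - <<'E'
from h import *
o,im=snap('wrist','w15.png'); print(o['t'],o['ee_pos'],o['ft_force'],o['moment'],o['width'],o['joint_torque'])
cv2.imwrite('pics/w15z.png',cv2.resize(im[190:300,90:480],None,fx=2,fy=2,interpolation=cv2.INTER_CUBIC)[:,:,::-1])
r=im[250].astype(int); print([int(x) for x in r[255:310,2]])
o,im=snap('scene','s15.png')
o,im=snap('top','t15.png'); print(o['ft_force'])
E
```

```text
27.45 [533.059515   -38.83436749  76.38292415] [-0.58453176  0.83756134  7.79093059] [ 0.18746449  0.09953799 -0.00783081] 66.92367556583142 [-6.90414794e-01 -4.58565903e+01 -1.64383632e+01 -2.04741773e-01
 -3.28024942e-01  5.39788321e-03]
[51, 52, 50, 48, 44, 43, 49, 52, 52, 51, 53, 52, 53, 69, 130, 158, 166, 171, 177, 180, 181, 181, 181, 181, 181, 181, 181, 181, 181, 181, 181, 181, 181, 181, 181, 180, 180, 178, 174, 171, 161, 103, 61, 53, 52, 50, 43, 43, 47, 52, 52, 52, 52, 53, 53]
[-0.26213861  1.25149727  8.95882577]
```

View pics/w15z.png

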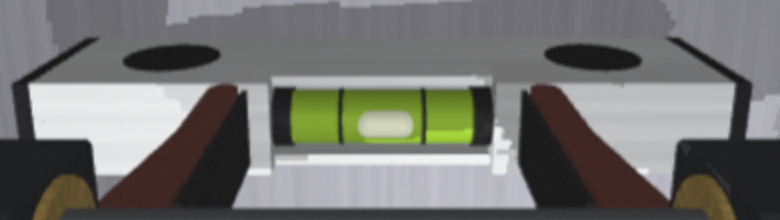

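View pics/s15.png

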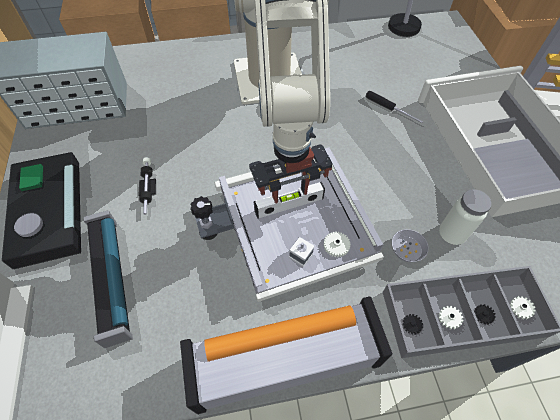

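The bubble is unchanged at about 1.0 mm off, nothing else has moved, and the force is around 8–9 N. I'll trim it to 10 N.

carry_out(delta_pos=[[0, 0.01, 0], [0, 0.015, 0], [0, 0.015, 0], [0, 0.015, 0], [0, 0.015, 0], [0, 0.015, 0], [0, 0.015, 0], [0, 0.015, 0]], rotation=[[0, 0, 0], [0, 0, 0], [0, 0, 0], [0, 0, 0], [0, 0, 0], [0, 0, 0], [0, 0, 0], [0, 0, 0]])

```text
t: 28.27
ee_pos: [533.1, -38.9, 76.4]
orientation: [-1.279, 1.09, -1.093]
ft_force: [-0.4, 0.7, 11.3]
width: 66.9
```

carry_out(delta_pos=[[0, 0, 0], [0, 0, 0], [0, 0, 0], [0, 0, 0]], rotation=[[0, 0, 0], [0, 0, 0], [0, 0, 0], [0, 0, 0]])

```text
t: 28.6
ee_pos: [533.1, -38.8, 76.4]
orientation: [-1.279, 1.09, -1.093]
ft_force: [-0.1, 1.2, 10.0]
width: 67.0
```

carry_out(delta_pos=[[0, 0, 0], [0, 0, 0], [0, 0, 0], [0, 0, 0]], rotation=[[0, 0, 0], [0, 0, 0], [0, 0, 0], [0, 0, 0]])

```text
t: 28.93
ee_pos: [533.0, -38.8, 76.3]
orientation: [-1.279, 1.09, -1.092]
ft_force: [-0.6, 1.5, 9.7]
width: 67.1
```

```bash
python3 - <<'E'
from h import *
o,im=snap('wrist','w16.png'); r=im[250].astype(int)[:,2]; print(o['t'],o['ft_force'],[int(x) for x in r[255:310]])
print(ctrl.close_job())
E
```

```text
28.9333 [-0.64318381  1.5398916   9.7430556 ] [52, 52, 50, 48, 43, 43, 50, 52, 52, 53, 52, 52, 52, 69, 130, 157, 166, 171, 176, 180, 181, 181, 181, 181, 181, 181, 181, 181, 181, 181, 181, 181, 181, 181, 181, 181, 180, 178, 174, 170, 160, 103, 62, 53, 53, 50, 44, 44, 48, 52, 53, 52, 53, 52, 52]
the job is handed in; nothing more can be done
None
```

I set the level down crosswise at about pan x = −50, y = 0. I then turned the levelling knob about 4.15 rad clockwise in a single grip and let it go. The job was handed in at 29 s with the arm still pressing on the level, fingers either side of the vial cut-out.

**Last checks**
- **Press:** about 9.7–10 N downward at hand-in, with under 2 N sideways.
- **Bubble:** clear of both lines and about 1 mm off the middle, towards the knob side. It read the same in three close-up pictures over about 3 s of pressing.
- **Loose parts:** the gear and motor looked unmoved in the top and scene pictures after the turn. In the last scene picture the parts on the bench looked unmoved too.

**Not perfect**
- **Laying down:** the level briefly touched the sheet with about 9 N just before release, because I tilted it slightly too far to match the floor.
- **Knob grip:** it was roughly 1 mm off centre, which gave up to about 8 N of sideways force while turning.
- **Readings that disagreed:** at 3.65 rad of turn, the far cameras put the bubble 1 to 3 mm short. I added 0.5 rad and used the wrist camera for the final check.

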